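# Unlock a filter compartment with a hex key and open its lid

## Robot

A 6-joint arm with a two-finger parallel gripper is mounted at the origin on the work surface. World frame = base frame: x ahead of the robot, y to its left, z up, the work surface at z = 0. Lengths are in m, angles in rad, forces in N, time in s.
With the tool pointing down it reaches from about 0.375 to 0.925 m from the base axis. Payload 5.7 kg.
Tool frame: the origin (TCP) lies midway between the tips of the shut fingers; the grasp point (between the pads) lies 19 mm behind it; z points along the fingers, y is the line along which they close (so a half turn about z gives the same grasp; the last joint's range is limited). The gripper opens to 88 mm and grips with 3 to 60 N. Pads are 20 mm wide; open, the fingers measure 115 mm over their backs; the gripper's body (75 mm by 178 mm) begins 61 mm behind the grasp point.
Start: joints at [-1.3, 0.359, 1.51, -0, 1.272, -0.115], TCP at [0.226, -0.556, 0.223] pointing down, gripper open.
Joint ranges: [-2.97, 2.97], [-1.01, 2.36], [0.21, 2.38], [-0.96, 4.11], [0.2, 2.71], [-2.98, 2.98]. Speed limits (rad/s): [2.39, 2.39, 3.14, 3.14, 3.14, 3.14].

## Interface

Orientations are given as a unit quaternion [x, y, z, w].
In Python, from bench import move_ptp, servo_line, goto_joints, move_gripper, sleep, inverse_kinematics, capture, PlanningError, close_job, spot_in, silhouettes, current_clock, current_joint_pos, current_qvel, current_joint_torque, current_position, current_orientation, current_force, current_torque, current_finger_gap, current_grip_force gives the robot as it stands. Calls block until the motion is done:
- move_ptp(position, orientation): joint-space move of the TCP to a pose.
- servo_line(position, orientation=None, rate=0.15, contact_N=None): straight line of the TCP; orientation=None keeps the orientation; rate is the mean speed in m/s. With contact_N (N) it stops when the force on the tool has changed by that much, and returns True; else False.
- goto_joints(angles): joint-space move.
- move_gripper(opening): finger opening in m; the grip force is fixed at half the most; returns when the fingers have stopped.
- sleep(seconds).
- inverse_kinematics(position, orientation): joint angles nearest the present ones, or None.
- capture(name): name is "scene" or "top"; returns a dict with "image" (420x560x3 uint8, blue, green, red), "range_z" (420x560 float32, m along the optical axis (not along the pixel's ray), 0 where there is no reading), "intrinsics" (3x3 intrinsics, pixels), "R" (3x3) and "t" (3): a world point X has camera coordinates R X + t. Camera axes: x right, y down, z forward; pixel columns grow to the right and rows downward; lengths in m; the calibration is good to about 2 mm. A picture is of the moment at which its call begins.
A pose or a line that the arm cannot do raises PlanningError and nothing moves.
- close_job(): hands the job in; it is judged then, once.
Trained networks look in the newest picture that a camera, given by its name, has taken for a name from the list of things; names that differ only in an ending like _2 or _b are one class to them, and where a whole thing is asked for, a point or a joint stands for the part that bears it (a point fixed in the world has none). Each returns a list of dicts, best first, with "conf" (0 to 1); they miss things now and then, are a little off and sometimes report something else, mostly with a low value. They report only what shows in the picture. A call takes as long as a camera call. They do not tell look-alikes from the thing itself.
- spot_in(camera, query): "xy" ([column, row] in pixels, amid what is visible of it).
- silhouettes(camera, query): "region" (420x560 bool, what is visible of it) and "xy" ([column, row] in pixels, amid what is visible of it).
Readings, each from a call of its own:
- current_clock(): time.
- current_joint_pos(): joint angles.
- current_qvel(): joint speeds.
- current_joint_torque(): joint torques, N m.
- current_position(): TCP position.
- current_orientation(): TCP orientation.
- current_force(): force on the tool from outside, world axes, zero at the start.
- current_torque(): the same for the moment, N m.
- current_finger_gap(): finger opening in m.
- current_grip_force(): force on a finger pad.
Only numpy, scipy, OpenCV 4.12 (cv2) and the standard library are available. Lean on these libraries where they do the work, as an engineer would, in place of code of your own. Each camera call takes 0.05 s, during which the arm holds its last target. There are 200 camera calls.

## Task

Open the filter compartment of the white light-source unit beside the microscope: take the orange T-handled hex key from the tool stand, fit it into the recessed socket in the grey lid by turning it until it drops fully home, and turn the fastener a quarter turn anticlockwise to unlocked. Then take the key out and put it back upright, fully down, in its hole (the empty one) of the stand, and swing the lid up until it stands about upright on its own. Leave the blue driver and the other things on the desk where they are.

Things in the scene. Friction and masses are not known exactly. Their poses are not given: they have to be found in the camera images.
- unit: White light-source unit, an open box 200 (x) by 240 (y) by 85 mm high, fixed to the desk, under a grey lid 12 mm thick (lid top at z = 97 mm when shut). Origin: centre of its underside. Its x axis points from the front (robot side) to the hinge side; z up.
- lid (a joint): Lid hinge, rad: 0 shut, grows as the lid swings up, stop at 1.7. Stiff (1.2 N m friction): it stays where it is left and takes about 10 N at the handle to lift. Lid 0.5 kg. The locked fastener holds the lid down; it is clear of its keeper when the fastener is above about 1.15 rad.
- lid_hinge (a point): A point on the hinge axis, on the rear upper edge of the unit, in the middle of its width, 85 mm above the desk. The axis runs along the unit's y. Moves only with the unit.
- lid_handle (a point): Middle of the black bar handle on the lid: round bar 12 mm thick, 90 mm long between its posts, along the unit's y, centre 40 mm above the lid's top face. With the lid shut it lies at x = -178, y = +55, z = +52 mm from the hinge point in the unit's axes (the lid's front edge is 22 mm further forward); it swings up and back with the lid.
- socket (a point): Mouth centre of the hidden hexagonal socket, 14 mm below the collar's rim; with the lid shut 97 mm above the desk, and at x = -155, y = -60, z = +12 mm from the hinge point in the unit's axes. Hexagon 21 mm across flats, 12 mm deep, flat floor; its angle is random and not told, it accepts the key within about 5 degrees, every 60 degrees. Greased; z is its axis, up.
- socket_rim (a point): Rim centre of the steel collar round the socket (49 mm across at the rim, 58 mm at its foot), 111 mm above the desk while the lid is shut. Inside, from the rim down: a funnel 6 mm high narrowing from 37 mm, then a round bore 24.3 mm wide and 8 mm long, then the hexagon.
- fastener (a joint): Angle of the quarter-turn fastener in the lid, rad: 0 to 0.3 at the start (locked), grows anticlockwise seen from above, stop at 1.6; unlocked above 1.35. Turning needs about 0.1 N m; it stays where it is left. Only the hex socket turns it; forced hard against its stop the key slips round in it. It does not tell the hexagon's angle.
- key: Hex key: steel bar 20 mm across flats with an orange T-handle, upright in a hole of the stand (about 0.4 kg; stands in the socket too). Origin: centre of its lower tip; z to the handle; x along the handle. Handle 90 by 22 by 22 mm high, centre 111 mm above the tip. The last 3 mm taper to 16 mm and enter the socket at any angle; fully home the tip is 12 mm below the socket's mouth.
- driver: Not needed: a slotted driver with the same T-handle in blue and a round dark shaft of 20 mm, standing in the other hole of the stand. Origin at its lower tip, axes as for the key.
- stand: Black tool stand, block 90 (x) by 200 (y) by 60 mm high, fixed to the desk. Origin: centre of its underside. The two upright holes are on its y axis, 60 mm either side of the middle.
- stand_hole0 (a point): Centre of the mouth of the stand's hole at y = -60 mm, on its top face, 60 mm above the desk: 27 mm wide, 50 mm deep with a flat floor, chamfered by 3 mm. z up.
- stand_hole1 (a point): The same for the hole at y = +60 mm.
- wellplate: Bystander: clear culture plate 85 by 127 by 20 mm, near the stand. Origin under its centre.
- slidebox: Bystander: blue slide box 75 by 100 by 30 mm, behind the unit. Origin under its centre.
- bottle: Bystander: white bottle with a red cap, 68 mm wide, 160 mm high. Origin under its centre.
- objective: Bystander: steel microscope objective standing on its thread, 44 mm wide, 70 mm high. Origin under its centre.
- beaker: Bystander: glass beaker 80 mm wide, 100 mm high. Origin under its centre.
- mouse: Bystander: black computer mouse 110 by 62 by 32 mm. Origin under its centre.
- jar: Bystander: clear jar with a green cap, 80 mm wide, 75 mm high. Origin under its centre.
Things that resemble listed ones, but are neither listed nor needed, are in the scene too. What is shaped like the stand but pink, purple or yellow is not meant.

How it is judged:
On the way, in this order (a step that is already met when the one before it is completed fails the run):
1. the hex key is fully home in the socket (z of key in the frame of socket below -0.009 m and horizontal distance between key and socket below 0.005 m), for 0.2 s.
2. the fastener is turned to unlocked with the key in the socket (value of joint fastener above 1.35 rad and z of key in the frame of socket below -0.006 m and horizontal distance between key and socket below 0.005 m), for 0.2 s.
At the end, for the whole second after the job is handed in: The lid stands open by more than 1.25 rad (72 degrees) and at rest, the fastener is unlocked (above 1.3 rad), and the hex key stands at rest in a hole of the stand: within 10 mm of the hole's axis, its tip more than 44 mm below the hole's mouth (50 mm is fully down), leaning less than 0.2 rad (value of joint lid above 1.25 rad and value of joint fastener above 1.3 rad and velocity of joint lid between -0.05 and 0.05 rad/s and ((horizontal distance between key and stand_hole0 below 0.01 m and z of key in the frame of stand_hole0 below -0.044 m) or (horizontal distance between key and stand_hole1 below 0.01 m and z of key in the frame of stand_hole1 below -0.044 m)) and angle between key's own z axis and vertical below 0.2 rad and linear speed of key below 0.02 m/s); the robot touches nothing.
It fails at once if the lid is swung up with the key still in it (value of joint lid above 0.3 rad and distance between key and socket below 0.03 m).
It fails at once if the blue driver is moved by more than 30 mm (distance of driver from where it was at the start of the episode above 0.03 m).
It fails at once if a bystander is moved by more than 40 mm (distance of any of wellplate, slidebox, bottle, objective, beaker, mouse, jar from where it was at the start of the episode above 0.04 m).
It also fails if it takes over 72 s, if anything falls off the work surface, if the arm or the gripper's body presses on something with over 40 N, if the wrist force passes 120 N, or if a joint passes its speed limit or range.

## Working session

There is one attempt and no reset: what is moved stays moved. The work goes in short steps, each a Python script; the robot and the scene stay as the last script left them, time stands still between calls to the robot, and variables do not carry over. Pictures are saved under pics/ and viewed, at most 10 in all, crops included, and the job is handed in when it is done.

```bash
mkdir -p pics; ls
python3 - <<'E'
from bench import *
import cv2,numpy as np
for c in("scene","top"):
    d=capture(c);cv2.imwrite(f"pics/{c}0.png",d["image"]);np.savez(f"{c}0.npz",**d)
    print(c,d["R"].round(3).tolist(),d["t"].round(3))
    for q in("unit","key","driver","stand","lid_handle","socket_rim"):
        print(q,[(np.round(s["xy"]).tolist(),round(s["conf"],2)) for s in spot_in(c,q)])
print(current_clock())
E
```

```text
pics
scene [[0.863, 0.505, -0.001], [0.308, -0.528, -0.791], [-0.4, 0.683, -0.611]] [-0.442 -0.079  1.676]
unit [([242.0, 275.0], 0.66)]
key [([321.0, 175.0], 0.72)]
driver [([305.0, 195.0], 0.76)]
stand [([155.0, 259.0], 0.81), ([255.0, 187.0], 0.78), ([311.0, 210.0], 0.69), ([273.0, 148.0], 0.56)]
lid_handle [([240.0, 263.0], 0.95)]
socket_rim [([241.0, 264.0], 0.66), ([322.0, 175.0], 0.29)]
top [[0.06, -0.998, 0.004], [-0.978, -0.06, -0.201], [0.2, 0.008, -0.98]] [-0.033  0.527  1.516]
unit [([336.0, 229.0], 0.75), ([341.0, 225.0], 0.61)]
key [([214.0, 215.0], 0.63)]
driver [([249.0, 217.0], 0.47), ([337.0, 227.0], 0.16)]
stand [([164.0, 296.0], 0.81), ([232.0, 219.0], 0.69), ([228.0, 275.0], 0.69), ([158.0, 243.0], 0.69), ([338.0, 231.0], 0.51), ([340.0, 224.0], 0.23)]
lid_handle [([341.0, 222.0], 0.77)]
socket_rim [([337.0, 226.0], 0.84)]
0.7
```

View pics/scene0.png

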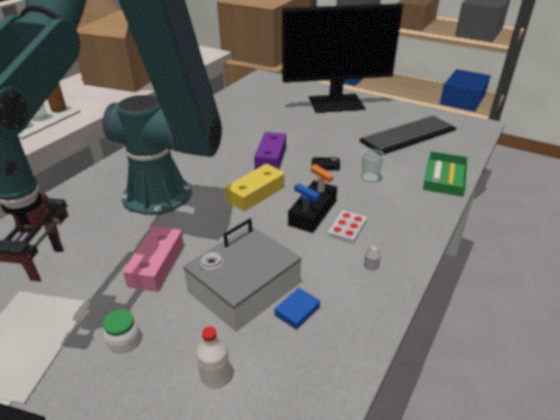

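View pics/top0.png

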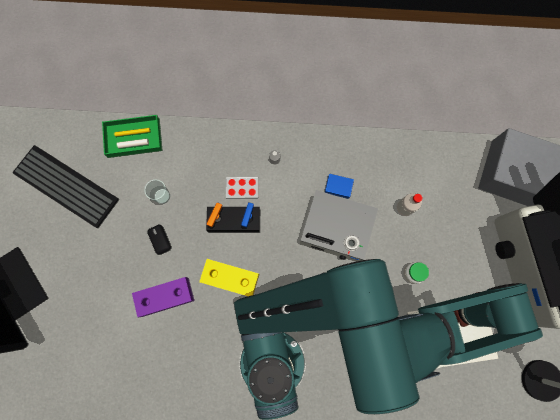

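The scene picture shows the black stand at (313,205) with the orange key at (321,172) and the blue driver at (305,192). The grey-lidded unit is at (243,272) with its collar at (211,261). In the top view the key is at (214,215), the driver at (248,215), the collar at (351,242) and the handle at (320,239).

Look-alikes for the stand: pink (155,258), yellow (255,187) and purple (271,150), all rejected by colour. For the key, the blue driver (305,192) is rejected. The choice is the orange handle in the black stand.

```bash
cat > h.py <<'E'
from bench import *
import cv2,numpy as np
def cloud(d):
    z=d["range_z"];K=d["intrinsics"];v,u=np.mgrid[:420,:560]
    P=np.stack([(u-K[0,2])/K[0,0]*z,(v-K[1,2])/K[1,1]*z,z],-1)
    W=(P-d["t"])@d["R"]; W[z==0]=np.nan; return W
def hsv(d): return cv2.cvtColor(d["image"],cv2.COLOR_BGR2HSV).astype(int)
def rect(p): 
    r=cv2.minAreaRect((p[:,:2]*1000).astype(np.float32)); return [np.round(x,1) for x in r]
E
python3 - <<'E'
from h import *
for c,bx in(("scene",dict(key=(295,155,345,195),drv=(285,178,325,208),st=(280,170,345,235),lid=(175,210,310,330),col=(195,245,228,278))),
            ("top",dict(key=(203,198,226,232),drv=(238,198,258,232),st=(200,198,265,238),lid=(290,185,385,265),col=(340,230,362,254)))):
    d=np.load(c+"0.npz");W=cloud(d);H=hsv(d)
    print(c,"f",d["intrinsics"][0,0])
    def sel(k,m):
        x0,y0,x1,y1=bx[k];b=np.zeros((420,560),bool);b[y0:y1,x0:x1]=1;return W[b&m&np.isfinite(W[...,2])]
    Z=W[...,2];h,s,v=H[...,0],H[...,1],H[...,2]
    for k,m in dict(key=(h>5)&(h<20)&(s>150)&(Z>.124),drv=(h>100)&(h<125)&(s>140)&(Z>.124),st=(abs(Z-.06)<.006),lid=(abs(Z-.097)<.006),col=(Z>.104)&(Z<.118)).items():
        p=sel(k,m); print(k,len(p),"med z",np.median(p[:,2]).round(4),"mean",p.mean(0).round(4),rect(p))
    q=sel("lid",(Z>.125)&(Z<.17)); print("handle",len(q),q.mean(0).round(4),rect(q))
d=np.load("scene0.npz");cv2.imwrite("pics/c1.png",cv2.resize(d["image"][150:290,180:360],None,fx=4,fy=4,interpolation=2))
E
```

```text
scene f 478.24727750625493
key 111 med z 0.1297 mean [0.5187 0.2382 0.1292] [array([518.9, 239.5]), array([25.1, 90.6]), np.float64(72.8)]
drv 136 med z 0.1297 mean [0.5318 0.1171 0.1295] [array([527.6, 121.2]), array([25.1, 89.4]), np.float64(74.9)]
st 766 med z 0.0584 mean [0.5262 0.1705 0.0584] [array([460.9, 177.1]), array([216.7, 207.6]), np.float64(3.9)]
lid 4621 med z 0.0959 mean [ 0.524  -0.2241  0.0959] [array([ 516.2, -215.2]), array([243.1, 204.3]), np.float64(75.9)]
col 177 med z 0.1088 mean [ 0.449  -0.2604  0.1085] [array([ 442. , -241.2]), array([47.2, 92.7]), np.float64(20.5)]
handle 190 [ 0.4821 -0.206   0.1417] [array([ 516.3, -296.9]), array([ 63.8, 411.9]), np.float64(22.5)]
top f 414.02297708495075
key 150 med z 0.1315 mean [0.5175 0.2386 0.1317] [array([518.4, 239.1]), array([22.8, 88.3]), np.float64(69.2)]
drv 147 med z 0.1313 mean [0.5237 0.1197 0.1313] [array([524.2, 120.1]), array([22.2, 87.7]), np.float64(77.3)]
st 856 med z 0.0601 mean [0.5188 0.1749 0.06  ] [array([520.6, 179.5]), array([ 89.4, 199.9]), np.float64(3.5)]
lid 2998 med z 0.0972 mean [ 0.5195 -0.2187  0.0972] [array([ 516.3, -218.4]), array([240.1, 202.1]), np.float64(76.2)]
col 127 med z 0.1092 mean [ 0.4477 -0.2631  0.1097] [array([ 445.3, -267.2]), array([62.4, 59.2]), np.float64(88.9)]
handle 97 [ 0.4525 -0.1457  0.1414] [array([ 452.3, -145.6]), array([98. , 13.6]), np.float64(77.1)]
```

View pics/c1.png

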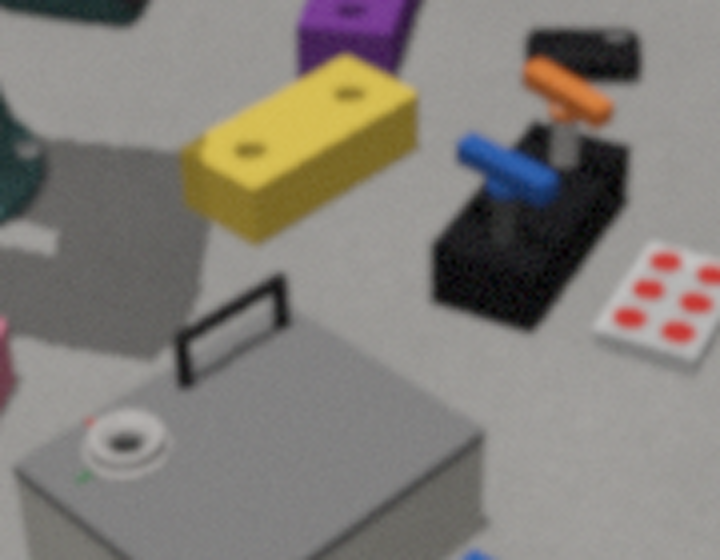

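The crop confirms an orange T-handle with a steel shaft in the far hole of the black stand. The sizes and heights fit: handle 90×22 mm at z 0.13, stand 90×200 mm, lid 200×240 mm at z 0.097. The collar and the lid handle are within 1–2 mm of the positions predicted from the unit's pose. Next I check the yaw ranges, then grasp.

```bash
cat >> h.py <<'E'
from scipy.spatial.transform import Rotation as Rn
def Q(a):  # tool down, tool x (along handle) at world yaw a (deg)
    c,s=np.cos(np.radians(a)),np.sin(np.radians(a))
    return Rn.from_matrix(np.array([[c,s,0],[s,-c,0],[0,0,-1]])).as_quat().tolist()
KEY=np.array([.5180,.2393]); HOLE=np.array([.5172,.2394])
C=np.array([.5163,-.2182]); th=np.radians(-13.8); EX=np.array([np.cos(th),np.sin(th)]); EY=np.array([-EX[1],EX[0]])
SOCK=C-.055*EX-.060*EY; HAND=C-.078*EX+.055*EY; HINGE=C+.1*EX
def yaw():
    x=Rn.from_quat(current_orientation()).as_matrix()[:,0]; return np.degrees(np.arctan2(x[1],x[0]))
def rep(*a): print(*a,"t",round(current_clock(),1),"p",np.round(current_position(),4),"F",np.round(current_force(),1),"M",np.round(current_torque(),2),"yaw",round(yaw(),1))
E
python3 - <<'E'
from h import *
print(SOCK,HAND,HINGE)
for a in range(-260,280,20):
    r=[inverse_kinematics([*p,z],Q(a)) for p,z in((KEY,.102),(SOCK,.19))]
    print(a,[None if x is None else (round(x[0],2),round(x[5],2)) for x in r])
E
```

```text
[ 0.44857561 -0.26334872] [ 0.45367087 -0.146182  ] [ 0.61341343 -0.24205335]
-260 [(np.float64(0.31), np.float64(0.14)), (np.float64(-0.66), np.float64(-0.84))]
-240 [(np.float64(0.31), np.float64(-0.21)), (np.float64(-0.66), np.float64(-1.19))]
-220 [(np.float64(0.31), np.float64(-0.56)), (np.float64(-0.66), np.float64(-1.54))]
-200 [(np.float64(0.31), np.float64(-0.91)), (np.float64(-0.66), np.float64(-1.89))]
-180 [(np.float64(0.31), np.float64(-1.26)), (np.float64(-0.66), np.float64(-2.23))]
-160 [(np.float64(0.31), np.float64(-1.61)), (np.float64(-0.66), np.float64(-2.58))]
-140 [(np.float64(0.31), np.float64(-1.96)), (np.float64(-0.66), np.float64(-2.93))]
-120 [(np.float64(0.31), np.float64(-2.31)), None]
-100 [(np.float64(0.31), np.float64(-2.66)), (np.float64(-0.66), np.float64(2.65))]
-80 [None, (np.float64(-0.66), np.float64(2.3))]
-60 [(np.float64(0.31), np.float64(2.93)), (np.float64(-0.66), np.float64(1.95))]
-40 [(np.float64(0.31), np.float64(2.58)), (np.float64(-0.66), np.float64(1.61))]
-20 [(np.float64(0.31), np.float64(2.23)), (np.float64(-0.66), np.float64(1.26))
[... 427 characters left out ...]
31), np.float64(0.14)), (np.float64(-0.66), np.float64(-0.84))]
120 [(np.float64(0.31), np.float64(-0.21)), (np.float64(-0.66), np.float64(-1.19))]
140 [(np.float64(0.31), np.float64(-0.56)), (np.float64(-0.66), np.float64(-1.54))]
160 [(np.float64(0.31), np.float64(-0.91)), (np.float64(-0.66), np.float64(-1.89))]
180 [(np.float64(0.31), np.float64(-1.26)), (np.float64(-0.66), np.float64(-2.23))]
200 [(np.float64(0.31), np.float64(-1.61)), (np.float64(-0.66), np.float64(-2.58))]
220 [(np.float64(0.31), np.float64(-1.96)), (np.float64(-0.66), np.float64(-2.93))]
240 [(np.float64(0.31), np.float64(-2.31)), None]
260 [(np.float64(0.31), np.float64(-2.66)), (np.float64(-0.66), np.float64(2.65))]
```

Run:
```python
from h import *
p=current_position(); servo_line([p[0],p[1],.32],rate=.3)
move_gripper(.05)
move_ptp([*KEY,.25],Q(-19.5)); rep()
servo_line([*KEY,.103],rate=.15); rep("down")
move_gripper(.0); print("gap",current_finger_gap(),current_grip_force()); rep("grip")
servo_line([*KEY,.265],rate=.15); rep("up"); print("gap",current_finger_gap())
d=capture("scene");cv2.imwrite("pics/c2.png",cv2.resize(d["image"][100:240,240:400],None,fx=4,fy=4,interpolation=2))
```

```text
t 4.9 p [0.5184 0.2387 0.25  ] F [-0.5 -0.1  0.6] M [0.07 0.02 0.03] yaw -19.5
down t 6.0 p [0.5188 0.2395 0.1038] F [-0.4  0.4 -0.5] M [0.05 0.06 0.04] yaw -19.5
gap 0.02189660060231431 29.986966755241156
grip t 6.6 p [0.5184 0.2396 0.1033] F [0.9 0.1 2.8] M [ 0.23  0.03 -0.03] yaw -19.5
up t 7.8 p [0.5172 0.239  0.2638] F [ 0.5 -0.4 -4.8] M [ 0.07 -0.04  0.02] yaw -19.5
gap 0.021856462005871543
```

View pics/c2.png

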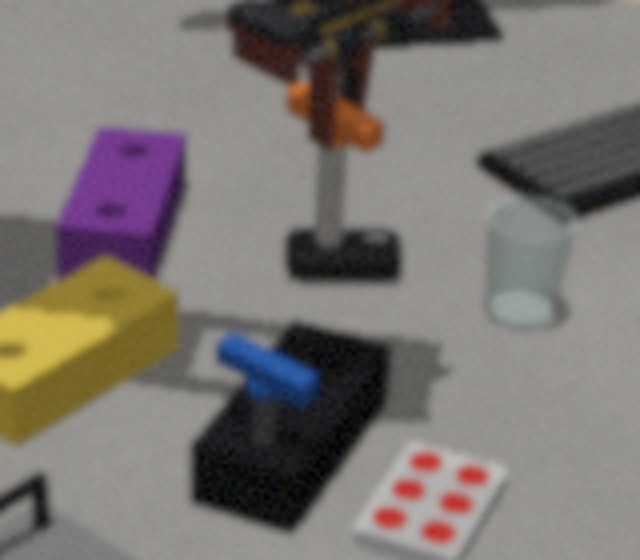

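The crop shows the key held upright at (330,120), with its shaft hanging straight, and the driver untouched. Next is the approach to the collar.

Run:
```python
from h import *
move_ptp([*SOCK,.265],Q(-19.5)); sleep(.3); rep("above"); F0=np.array(current_force())
servo_line([*SOCK,.215],rate=.15)
h=servo_line([*SOCK,.180],rate=.03,contact_N=4); rep(f"hit {h}")
sleep(.2); rep("dF "+str(np.round(np.array(current_force())-F0,1)))
d=capture("scene");cv2.imwrite("pics/c3.png",cv2.resize(d["image"][190:310,150:300],None,fx=4,fy=4,interpolation=2))
```

```text
above t 10.0 p [ 0.4489 -0.2629  0.265 ] F [-0.9  0.4 -3.6] M [ 0.01 -0.05  0.02] yaw -19.4
hit True t 11.4 p [ 0.4485 -0.2631  0.1867] F [-0.5  0.1  5.4] M [0.06 0.04 0.02] yaw -19.5
dF [ 0.6 -0.3  9.7] t 11.6 p [ 0.4484 -0.2631  0.1867] F [-0.3  0.1  6.1] M [ 0.14 -0.05 -0.  ] yaw -19.5
```

View pics/c3.png

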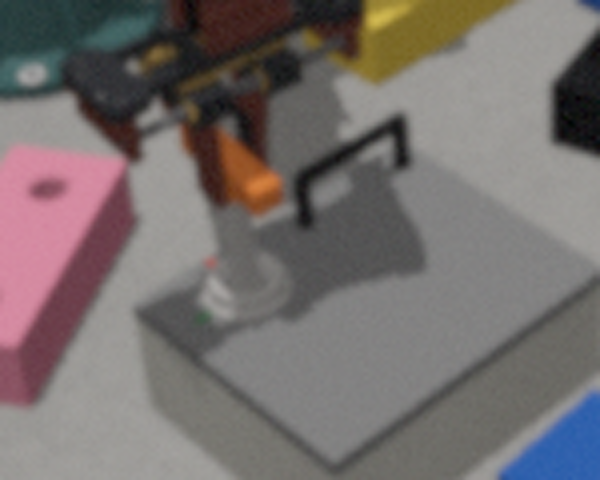

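The key passed through the collar and rests on the hexagon's mouth (tip ≈ 0.0935, almost no side force). Now I search anticlockwise.

Run:
```python
from h import *
a=-19.5
for i in range(17):
    h=servo_line([*SOCK,.1745],Q(a),rate=.03,contact_N=6); z=current_position()[2]
    print(round(a,1),h,round(z,4),np.round(current_force(),1),np.round(current_torque(),2))
    if z<.1815: break
    a+=4; move_ptp([*SOCK,.1865],Q(a))
sleep(.2); rep("end")
```

```text
-19.5 True 0.1862 [-1.3  0.2  6.7] [0.19 0.24 0.01]
-15.5 True 0.1864 [-0.6  1.3  8.1] [0.34 0.28 0.01]
-11.5 True 0.1864 [-0.6  1.4  8.6] [0.38 0.28 0.02]
-7.5 True 0.1863 [-1.1  1.6  7.4] [0.37 0.26 0.06]
-3.5 True 0.1863 [-1.7  1.4  6.8] [0.31 0.33 0.02]
0.5 True 0.1863 [-1.4  1.1  7.6] [ 0.36  0.36 -0.03]
4.5 True 0.1853 [ 1.1  1.5 -3.4] [ 0.47 -0.44  0.01]
8.5 True 0.1781 [0.9 1.  5.5] [ 0.25 -0.03  0.01]
end t 15.4 p [ 0.4486 -0.2622  0.1781] F [0.9 1.  5.2] M [ 0.35 -0.05  0.01] yaw 8.4
```

Run:
```python
from h import *
for a in (8.5,11,7):
    h=servo_line([*SOCK,.171],Q(a),rate=.02,contact_N=14); rep(h)
    p=current_position()
    move_ptp([*SOCK,p[2]+.0003],Q(a)); rep("relax")
sleep(.4)
```

```text
True t 15.6 p [ 0.449  -0.2623  0.178 ] F [-0.1  1.5  8.6] M [0.35 0.29 0.04] yaw 8.4
relax t 15.8 p [ 0.4483 -0.2628  0.1782] F [0.6 5.1 1.6] M [ 1.31 -0.15  0.04] yaw 8.4
True t 16.1 p [ 0.4489 -0.2625  0.178 ] F [0.4 1.6 8.1] M [0.49 0.22 0.03] yaw 9.0
relax t 16.3 p [ 0.4484 -0.263   0.1782] F [0.7 4.5 0.1] M [ 1.29 -0.11  0.02] yaw 11.0
True t 16.5 p [ 0.4489 -0.2626  0.1779] F [0.1 2.  7.1] M [0.6  0.13 0.03] yaw 10.1
relax t 16.8 p [ 0.4483 -0.2629  0.1781] F [0.6 4.9 0.7] M [ 1.37 -0.1   0.04] yaw 6.9
```

Run:
```python
from h import *
S=SOCK+[0,.0004]; a=7.
while a<112:
    a+=3.5; move_ptp([*S,.178],Q(a)); m=current_torque()[2]
    print(round(a,1),round(m,2),round(current_position()[2],4),end="; ")
    if abs(m)>.3: break
sleep(.4); rep("end")
```

```text
10.5 -0.02 0.1781; 14.0 -0.03 0.178; 17.5 -0.03 0.1781; 21.0 -0.0 0.1781; 24.5 -0.02 0.1781; 28.0 0.01 0.178; 31.5 0.04 0.1781; 35.0 -0.12 0.1781; 38.5 -0.06 0.1781; 42.0 -0.03 0.1781; 45.5 0.0 0.1781; 49.0 -0.02 0.1781; 52.5 -0.03 0.1781; 56.0 -0.09 0.1781; 59.5 -0.06 0.1781; 63.0 -0.06 0.1781; 66.5 -0.03 0.1781; 70.0 -0.03 0.1781; 73.5 -0.04 0.1781; 77.0 -0.04 0.1781; 80.5 -0.08 0.1781; 84.0 0.01 0.1781; 87.5 0.01 0.1781; 91.0 0.03 0.1781; 94.5 0.01 0.1781; 98.0 -0.04 0.1781; 101.5 -0.01 0.1781; 105.0 -0.03 0.1781; 108.5 -0.04 0.1781; 112.0 -0.12 0.1781; end t 25.1 p [ 0.4481 -0.2633  0.1781] F [-3.3  3.5  5.4] M [ 0.76  0.75 -0.13] yaw 111.8
```

Run:
```python
from h import *
S=SOCK+[0,.0004]; a=112.
while a<130:
    a+=2; move_ptp([*S,.178],Q(a)); m=np.mean([current_torque()[2] for _ in range(5)])
    print(a,round(m,2),round(current_position()[2],4),end="; ")
    if abs(m)>.3: break
sleep(.3); rep("end")
d=capture("scene");cv2.imwrite("pics/c4.png",cv2.resize(d["image"][200:300,160:290],None,fx=5,fy=5,interpolation=2))
```

```text
114.0 -0.25 0.1781; 116.0 -0.3 0.1781; end t 25.9 p [ 0.4482 -0.2632  0.1781] F [-2.8  3.9  5.6] M [ 0.89  0.66 -0.31] yaw 115.8
```

View pics/c4.png

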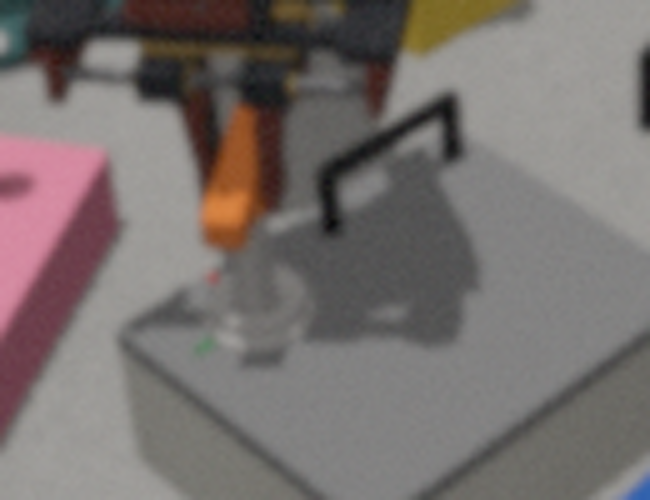

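The picture shows the key deep in the collar with the handle turned about 107° from where it engaged. The torque ramped from 112° on, so the stop was reached and the fastener is unlocked. Now I relax, pull it out and return it to the stand.

Run:
```python
from h import *
S=SOCK+[0,.0002]; K=np.array([.5182,.2394])
move_ptp([*S,.178],Q(112)); rep("relax")
servo_line([*S,.215],rate=.08); rep("out")
servo_line([*S,.27],rate=.2)
move_ptp([*K,.27],Q(-19.5)); sleep(.2); rep("over"); print("gap",current_finger_gap())
servo_line([*K,.175],rate=.15)
h=servo_line([*K,.1025],rate=.06,contact_N=6); rep(f"placed {h}")
```

```text
relax t 26.2 p [ 0.4481 -0.2635  0.1781] F [-3.4  2.5  4.4] M [ 0.66  0.74 -0.28] yaw 111.9
out t 26.8 p [ 0.4487 -0.2634  0.215 ] F [-1.1  0.1 -3.8] M [-0.01 -0.09  0.03] yaw 112.0
over t 30.2 p [0.5183 0.2391 0.27  ] F [-0.6  0.7 -4.2] M [ 0.03  0.01 -0.01] yaw -19.5
gap 0.02153238295815583
placed True t 31.6 p [0.5183 0.2397 0.1486] F [0.4 1.6 2.5] M [ 0.15 -0.08 -0.  ] yaw -19.5
```

Run:
```python
from h import *
K=np.array([.5182,.2394])
for o in ((0,.0015),(0,.003),(-.002,.0015),(.002,.0015),(0,-.0015)):
    k=K+o; servo_line([*k,.153],rate=.1)
    h=servo_line([*k,.1025],rate=.05,contact_N=6); rep(o,h)
    if current_position()[2]<.115: break
d=capture("scene");cv2.imwrite("pics/c5.png",cv2.resize(d["image"][120:240,250:390],None,fx=5,fy=5,interpolation=2))
```

```text
(0, 0.0015) True t 32.8 p [0.5178 0.2409 0.1027] F [0.2 0.  5. ] M [ 0.03  0.15 -0.02] yaw -19.5
```

View pics/c5.png

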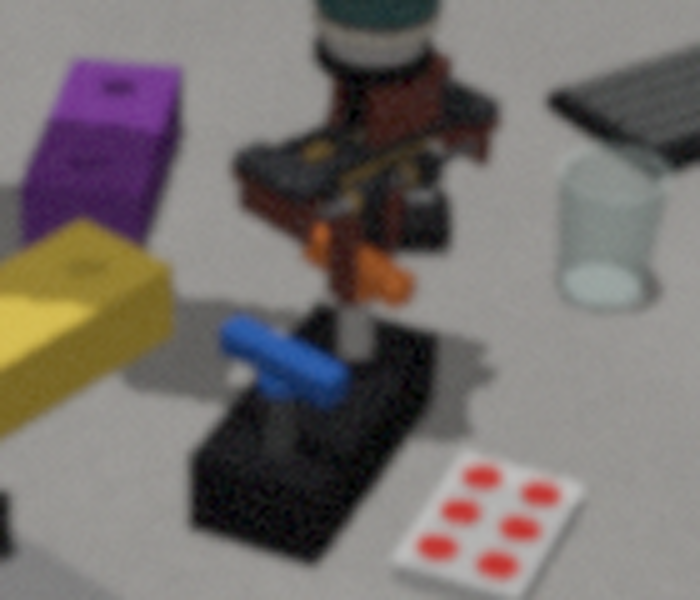

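The picture shows the key upright in the black stand at (355,320 in the crop), with only a short length of shaft visible. The force says it is on the hole's floor. Release it, then grip the lid's bar.

Run:
```python
from h import *
move_gripper(.05); p=current_position(); servo_line([p[0],p[1],.27],rate=.25)
d=capture("scene");W=cloud(d);H=hsv(d);b=np.zeros((420,560),bool);b[140:200,290:350]=1
m=b&(H[...,0]>5)&(H[...,0]<20)&(H[...,1]>150)&(W[...,2]>.10); print("key top",np.median(W[m][:,2]),rect(W[m]))
Hd=np.array([.4532,-.1460])
move_ptp([*Hd,.25],Q(76.2)); move_gripper(.045); sleep(.1); rep("over")
h=servo_line([*Hd,.118],rate=.12,contact_N=8); rep(h)
move_gripper(0); print("gap",current_finger_gap(),current_grip_force()); rep("grip")
```

```text
key top 0.1281943351687153 [array([519.7, 237.9]), array([25.1, 90.9]), np.float64(65.4)]
over t 36.9 p [ 0.4532 -0.1459  0.25  ] F [-0.7  1.   0.2] M [-0.01 -0.02  0.04] yaw 76.2
False t 38.1 p [ 0.4537 -0.1462  0.1185] F [-0.6  0.   0.3] M [-0.03 -0.08 -0.  ] yaw 76.2
gap 0.011158511637874796 30.000840425491333
grip t 38.7 p [ 0.4518 -0.1456  0.1179] F [-5.8  0.4  4.3] M [-0.    0.84  0.01] yaw 76.2
```

Run:
```python
from h import *
r0=np.array([-.1785,.052]); 
for f in np.radians([4,10,18,27,36,45,54,63,72,80]):
    c,s=np.cos(f),np.sin(f); x=c*r0[0]+s*r0[1]; z=-s*r0[0]+c*r0[1]
    xy=HINGE+x*EX
    if 1: xy=xy+EY*.055
    servo_line([*xy,.085+z-.019],Q(76.2),rate=.08)
    rep(round(np.degrees(f)))
    F=np.linalg.norm(current_force())
    if F>50: print("STOP");break
print("gap",current_finger_gap())
```

```text
4 t 39.0 p [ 0.4558 -0.1466  0.1304] F [-6.4  0.3  4.5] M [0.08 1.03 0.05] yaw 76.2
10 t 39.4 p [ 0.4634 -0.1485  0.1486] F [-7.7 -0.3  4.3] M [ 0.04  1.27 -0.03] yaw 76.2
18 t 39.9 p [ 0.4759 -0.1516  0.171 ] F [-6.8  0.5  3.4] M [0.07 1.42 0.02] yaw 76.2
27 t 40.4 p [ 0.4929 -0.1557  0.1936] F [-10.    0.4   3.2] M [ 0.14  1.66 -0.02] yaw 76.2
36 t 41.0 p [ 0.513  -0.1607  0.2134] F [-11.1   1.5   7.5] M [0.18 2.1  0.05] yaw 76.2
45 t 41.5 p [ 0.5367 -0.1665  0.2304] F [-13.9   2.1  13.5] M [ 0.4   2.59 -0.01] yaw 76.2
54 t 42.0 p [ 0.5642 -0.1734  0.2433] F [-11.5   1.8  14.2] M [ 0.22  2.08 -0.  ] yaw 76.2
63 t 42.5 p [ 0.5931 -0.1805  0.2512] F [-7.4  1.3 10.6] M [0.14 1.34 0.02] yaw 76.2
72 t 43.0 p [ 0.6218 -0.1876  0.2539] F [-5.4 -0.2  5.8] M [ 0.01  0.89 -0.01] yaw 76.2
80 t 43.5 p [ 0.6473 -0.1939  0.2525] F [-3.4 -0.5  5.2] M [-0.06  0.65 -0.02] yaw 76.2
gap 0.01088249254761071
```

Run:
```python
from h import *
move_gripper(.03); p=current_position(); sleep(.1); rep("open")
h=servo_line([p[0],p[1],.36],rate=.15,contact_N=8); rep(h)
if not h: move_ptp([.40,-.02,.36],Q(60))
for c in("scene","top"):
    d=capture(c);np.savez(c+"1.npz",**d)
    if c=="scene": cv2.imwrite("pics/c6.png",d["image"])
    W=cloud(d); L=W-np.array([*HINGE,.085]); lx=L[...,:2]@EX; ly=L[...,:2]@EY; z=L[...,2]
    m=(abs(ly+.02)<.03)&(z>.03)&(z<.25)&(abs(lx)<.12)
    if m.sum()>20:
        A=np.polyfit(z[m],lx[m],1); print(c,m.sum(),"lid lean back deg",np.degrees(np.arctan(A[0])),A[1],z[m].max())
rep()
```

```text
open t 44.1 p [ 0.6462 -0.1934  0.2507] F [ 0.4 -0.1  0.7] M [-0.03 -0.09 -0.  ] yaw 76.2
False t 45.0 p [ 0.6458 -0.1932  0.3589] F [-0.2  0.8  0.3] M [-0.   -0.06  0.07] yaw 76.2
scene 1255 lid lean back deg -7.710032887511279 0.009275633169705071 0.20056934995154635
top 219 lid lean back deg -4.278784294484467 -0.006413341386042076 0.20627466927182636
t 46.2 p [ 0.4013 -0.0207  0.3601] F [-0.3 -0.3  0.3] M [-0.   -0.1  -0.01] yaw 60.0
```

View pics/c6.png

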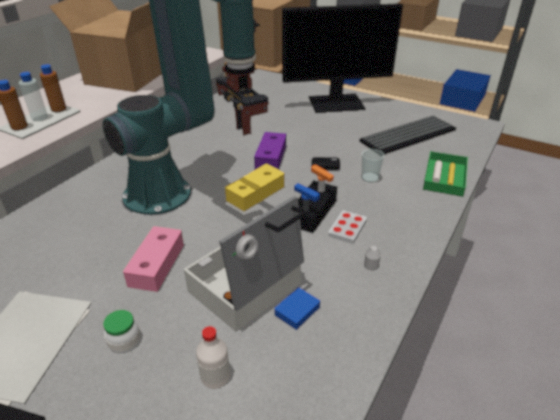

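The picture shows the lid standing at about 82° (1.43 rad, over the 1.25 needed) at (262,250). The key is upright in the black stand at (321,172), and the driver and bystanders are where they were.

```bash
python3 -c "
from bench import *
sleep(.5); print(close_job(), current_clock())"
```

```text
the job is handed in; nothing more can be done
the job is handed in; nothing more can be done
```

I handed the job in at about 47 s: the fastener is turned to its stop (unlocked), the key is back upright and fully down in its hole, and the lid stands open at about 82°; no verdict came back.

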